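# Load the spring scale to the green band and lock the pan

### The arm

A 6-joint arm with a two-finger parallel gripper is mounted at the origin on the work surface. World frame = base frame: x ahead of the robot, y to its left, z up, the work surface at z = 0. Lengths are in m, angles in rad, forces in N, time in s.
With the tool pointing down it reaches from about 0.35 to 0.875 m from the base axis. Payload 4.2 kg.
Tool frame: the origin (TCP) lies between the finger pads; the fingertips stand 22 mm ahead of it and the grasp point (between the pads) lies 3 mm ahead of it; z points along the fingers, y is the line along which they close (so a half turn about z gives the same grasp; the last joint's range is limited). The gripper opens to 87 mm and grips with 3 to 60 N. Pads are 19 mm wide; open, the fingers measure 117 mm over their backs; the gripper's body (75 mm by 190 mm) begins 51 mm behind the grasp point.
Start: joints at [-0.988, 0.385, 0.008, 0, -1.194, -0.259], TCP at [0.199, -0.592, 0.245] pointing down, gripper open.
Joint ranges: [-3.14, 3.14], [-1.21, 2.06], [-1.07, 1.41], [-3.16, 2.05], [-2.99, -0.16], [-3.1, 3.1]. Speed limits (rad/s): [2.79, 2.79, 3.14, 3.14, 3.14, 3.14].

### API

Orientations are given as a rotation vector (axis times angle).
In Python, from cell import bot gives the robot as it stands.
- The arm moves only by the tool step_arm, never from a script. Its argument "moves" is one flat list of numbers, 4 for each row, row after row: the shift along the tool's x, y, z in mm, then the turn about the tool's z in degrees. A call has 1 to 8 rows; each row shifts and turns the commanded pose from where the row before left it, along the tool's axes as they then stand; what a row does not reach is not made up. A row lasts 1/10 s, in which the tool goes at most 50 mm and 8.59 degrees, less where a joint would pass 70% of its speed; a pose out of reach is approached as far as the arm can. A call is refused whole if a number of a shift passes 50 or a number of a turn 8.59, either way. A call with a gripper value outside its range is refused whole. "claw" is the opening in per cent of the stroke, from 0 (shut) to 100 (fully open), set as the call begins (left out, the last holds). The fingers move at their own pace and stop on an object; "squeeze" is the grip in N (left out, the last holds). Time passes only in rows, so rows that do not move let the fingers close. It gives the time, the measured TCP pose, the force, the opening and the grip force at its end, in the units of the state.
- bot.sense(): the state, without advancing time (a new reading comes with each control period).
- bot.snapshot(name): name is "side" or "top"; returns a dict with "image" (480x640x3 uint8, red, green, blue), "intrinsics" (3x3 intrinsics, pixels), "view" (4x4, takes a point from world to camera coordinates). Camera axes: x right, y up, looking along -z (the intrinsics and any distortion apply to the point x, -y, -z); pixel columns grow to the right and rows downward; lengths in m; the calibration is good to about 2 mm. A picture is of the moment at which its call begins. There is no depth.
- bot.hand_in(): hands the job in; it is judged then, once.
The state is a dict: "time_s": time; "joint_positions": joint angles; "qd": joint speeds; "joint_torque": joint torques, N m; "eef_pos": TCP position; "orientation": TCP orientation; "contact_force": force on the tool from outside, world axes, zero at the start; "torque": the same for the moment, N m; "grip_width": finger opening in m; "grasp_force": force on a finger pad.
Only numpy, scipy, OpenCV 4.12 (cv2) and the standard library are available. Lean on these libraries where they do the work, as an engineer would, in place of code of your own. Each camera call takes 0.05 s, during which the arm holds its last target. There are 200 camera calls.

### The job

Move steel spacers from the sloping rack to the pan of the spring scale, beginning with a single one and adding more until the red pointer comes to rest inside the green band, neither short of it nor past it, and never letting the pan hit its bottom stop. Then, with the pointer in the band and the hand clear of the pan, push the red lock lever fully over to its other side. Leave the unused spacers standing in the rack and do not disturb the bin, the bottle or the wrench.

Things in the scene. Friction and masses are not known exactly. Their poses are not given: they have to be found in the camera images.
- rack: Blue sloping spacer rack, fixed, its place and yaw vary. Base 110 x 270 mm; on it a 70 x 270 x 24 mm drilled plate whose upper face leans 0.45 rad (26 deg) from level towards the rack's own -x (its -x edge is the low one, roughly facing the robot). Four round pockets 31 mm wide and 16 mm deep in a row along the rack's y, 62 mm apart. Origin: centre of its underside on the table; z up.
- scale: Spring scale, fixed, its place and yaw vary. Green base 190 x 170 x 40 mm (x, y, z), a white reading column (22 x 40 mm, 155 mm high) centred 115 mm to its +y side, and the lock lever on its -y side. Origin: centre of the underside of the base, on the table; z up.
- pan_floor (a point): Centre of the upper face of the scale's aluminium pan: 170 x 130 mm (scale x, y), rim 10 mm high, sprung, moving straight down only. 129 mm above the table when empty.
- pan (a joint): How far the pan and its red pointer have sunk from empty, m (0 empty, hard stop at 0.070). Spring about 150 N/m, damped; settles within about 0.6 s of a load. One spacer sinks it 13 to 16 mm.
- band (a joint): How far the pan must sink, m, for the red pointer to stand level with the middle of the green band. The band is 18 mm high, set at a different height each time, and nothing can push it.
- pointer (a point): Tip of the red pointer, 4 mm thick, fixed to the pan's +y side and passing in front of the reading column's +x face; moves with the pan.
- band_mid (a point): Middle of the green band (36 mm wide, 18 mm high) on the +x face of the white reading column.
- lock (a joint): Angle of the red pan-lock lever, rad: 0 leaning to the scale's -x (start, up to 0.15), 1.0 fully over to the scale's +x (hard stop). Moves with about 1 N at its ball, stays where left; it can be pushed over with the closed fingertips. It does not move the pan.
- lock_tip (a point): Centre of the 26 mm red ball on the end of the lock lever (a 10 mm rod), 80 mm from its pivot; the pivot axis runs along the scale y axis, 22 mm above the table, 125 mm to the -y side of the scale origin.
- spacer0_mid (a point): Centre of a turned steel spacer, 28 mm diameter, 60 mm long, brass-coloured band near its top end, 200 to 245 g (each differs). Its z is the spacer's long axis, up to the banded end. It stands 16 mm deep in its pocket (44 mm proud), square to the sloping plate, so leaning 0.45 rad; pocket 1 of 4 counted from the rack's +y end.
- spacer1_mid (a point): Centre of a turned steel spacer, 28 mm diameter, 60 mm long, brass-coloured band near its top end, 200 to 245 g (each differs). Its z is the spacer's long axis, up to the banded end. It stands 16 mm deep in its pocket (44 mm proud), square to the sloping plate, so leaning 0.45 rad; pocket 2 of 4 counted from the rack's +y end.
- spacer2_mid (a point): Centre of a turned steel spacer, 28 mm diameter, 60 mm long, brass-coloured band near its top end, 200 to 245 g (each differs). Its z is the spacer's long axis, up to the banded end. It stands 16 mm deep in its pocket (44 mm proud), square to the sloping plate, so leaning 0.45 rad; pocket 3 of 4 counted from the rack's +y end.
- spacer3_mid (a point): Centre of a turned steel spacer, 28 mm diameter, 60 mm long, brass-coloured band near its top end, 200 to 245 g (each differs). Its z is the spacer's long axis, up to the banded end. It stands 16 mm deep in its pocket (44 mm proud), square to the sloping plate, so leaning 0.45 rad; pocket 4 of 4 counted from the rack's +y end.
- red_bin: Bystander: empty red bin 100 x 140 x 60 mm.
- oil: Bystander: white oil bottle, 56 mm diameter, 130 mm high.
- wrench: Bystander: wrench 170 mm long lying on the table.
Mind the look-alikes: they are no part of the job. Leave any black or turquoise look-alike of the part that bears spacer0_mid alone.

How it is judged:
On the way, in this order (a step that is already met when the one before it is completed fails the run):
1. one spacer alone rests in the pan, let go, and the pan has settled (((x of spacer0_mid in the frame of pan_floor between -0.083 and 0.083 m and y of spacer0_mid in the frame of pan_floor between -0.063 and 0.063 m and z of spacer0_mid in the frame of pan_floor between 0.008 and 0.036 m) or (x of spacer1_mid in the frame of pan_floor between -0.083 and 0.083 m and y of spacer1_mid in the frame of pan_floor between -0.063 and 0.063 m and z of spacer1_mid in the frame of pan_floor between 0.008 and 0.036 m) or (x of spacer2_mid in the frame of pan_floor between -0.083 and 0.083 m and y of spacer2_mid in the frame of pan_floor between -0.063 and 0.063 m and z of spacer2_mid in the frame of pan_floor between 0.008 and 0.036 m) or (x of spacer3_mid in the frame of pan_floor between -0.083 and 0.083 m and y of spacer3_mid in the frame of pan_floor between -0.063 and 0.063 m and z of spacer3_mid in the frame of pan_floor between 0.008 and 0.036 m)) and value of joint pan between 0.0115 and 0.0175 m and contact force between the fingers and anything else below 0.5 N), for 0.2 s.
2. the red pointer rests in the green band with the hand off the load, the lock lever not yet thrown (z of pointer in the frame of band_mid between -0.0098 and 0.0098 m and contact force between each of the arm, the fingers and anything else below 0.5 N and velocity of joint pan between -0.01 and 0.01 m/s and value of joint lock below 0.5 rad), for 0.3 s.
3. the lock lever is fully over (value of joint lock above 0.9 rad), for 0.1 s.
At the end, for the whole second after the job is handed in: The red pointer is at rest within the green band (its middle within 9.8 mm of the band's middle), the lock lever is beyond 0.9 rad of its 1.0, and every spacer is either in the pan or still in its own pocket (within 12 mm of where it started) (z of pointer in the frame of band_mid between -0.0098 and 0.0098 m and value of joint lock above 0.9 rad and velocity of joint pan between -0.01 and 0.01 m/s and ((x of spacer0_mid in the frame of pan_floor between -0.083 and 0.083 m and y of spacer0_mid in the frame of pan_floor between -0.063 and 0.063 m and z of spacer0_mid in the frame of pan_floor between 0.008 and 0.036 m) or distance of spacer0_mid from where it was at the start of the episode below 0.012 m) and ((x of spacer1_mid in the frame of pan_floor between -0.083 and 0.083 m and y of spacer1_mid in the frame of pan_floor between -0.063 and 0.063 m and z of spacer1_mid in the frame of pan_floor between 0.008 and 0.036 m) or distance of spacer1_mid from where it was at the start of the episode below 0.012 m) and ((x of spacer2_mid in the frame of pan_floor between -0.083 and 0.083 m and y of spacer2_mid in the frame of pan_floor between -0.063 and 0.063 m and z of spacer2_mid in the frame of pan_floor between 0.008 and 0.036 m) or distance of spacer2_mid from where it was at the start of the episode below 0.012 m) and ((x of spacer3_mid in the frame of pan_floor between -0.083 and 0.083 m and y of spacer3_mid in the frame of pan_floor between -0.063 and 0.063 m and z of spacer3_mid in the frame of pan_floor between 0.008 and 0.036 m) or distance of spacer3_mid from where it was at the start of the episode below 0.012 m)); the robot touches nothing.
It fails at once if the pan hits its bottom stop (value of joint pan above 0.0685 m).
It fails at once if the bin is disturbed by more than 20 mm (distance of red_bin from where it was at the start of the episode above 0.02 m).
It fails at once if the bottle is disturbed by more than 20 mm (distance of oil from where it was at the start of the episode above 0.02 m).
It fails at once if the wrench is disturbed by more than 20 mm (distance of wrench from where it was at the start of the episode above 0.02 m).
It also fails if it takes over 72 s, if anything falls off the work surface, if the arm or the gripper's body presses on something with over 40 N, if the wrist force passes 120 N, or if a joint passes its speed limit or range.

## Working session

There is one attempt and no reset: what is moved stays moved. The work goes in short steps, Python scripts to look and compute and a tool call to move; the robot and the scene stay as the last step left them, time stands still between calls to the robot, and variables do not carry over. Pictures are saved under pics/ and viewed, at most 10 in all, crops included, and the job is handed in when it is done.

Besides the shell and the picture viewer there is one more tool, called after "Emit:" as name(argument=value, ...) on one line, values as JSON. step_arm: Moves the arm, as the interface text tells. Its arguments: {"type":"object","properties":{"moves":{"type":"array"},"claw":{"type":"number"},"squeeze":{"type":"number"}},"required":["moves"]}

```bash
mkdir -p pics; python3 - <<'E'
from cell import bot
import cv2,numpy as np,pickle
for n in("side","top"):
    s=bot.snapshot(n);cv2.imwrite(f"pics/{n}0.png",s["image"][:,:,::-1]);pickle.dump(s,open(n+"0.pkl","wb"))
    print(n,np.round(s["intrinsics"],1).tolist(),np.round(s["view"],3).tolist(),[k for k in s])
print(bot.sense())
E
```

```text
side [[574.0, 0.0, 316.8], [0.0, 574.0, 243.1], [0.0, 0.0, 1.0]] [[-0.883, -0.469, -0.013, 0.559], [0.249, -0.492, 0.834, -0.234], [-0.398, 0.733, 0.552, -0.911], [0.0, 0.0, 0.0, 1.0]] ['image', 'intrinsics', 'view']
top [[568.9, 0.0, 322.7], [0.0, 568.9, 242.4], [0.0, 0.0, 1.0]] [[0.028, -1.0, -0.003, 0.028], [0.994, 0.027, 0.109, -0.62], [-0.109, -0.006, 0.994, -1.044], [0.0, 0.0, 0.0, 1.0]] ['image', 'intrinsics', 'view']
{'time_s': 0.1, 'joint_positions': array([-9.88403472e-01,  3.85514641e-01,  6.76776037e-03, -4.29184030e-04,
       -1.19403871e+00, -2.58604789e-01]), 'qd': array([ 0.00138003, -0.00198655,  0.00498717,  0.00123114, -0.00033021,
       -0.00057683]), 'joint_torque': array([-2.82058490e-04, -3.91691029e+01,  1.87933731e+01,  4.23197150e+00,
        1.34450808e-02, -6.28938778e-05]), 'eef_pos': array([ 0.19870838, -0.59204254,  0.24355077]), 'orientation': array([ 0.50606848, -3.10010896, -0.00310788]), 'contact_force': array([-0.6019127 ,  0.11480029,  0.40621512]), 'torque': array([ 0.02145246, -0.00545485,  0.0294892 ]), 'grasp_force': 0.0, 'grip_width': 0.08715575745263038}
```

View pics/side0.png

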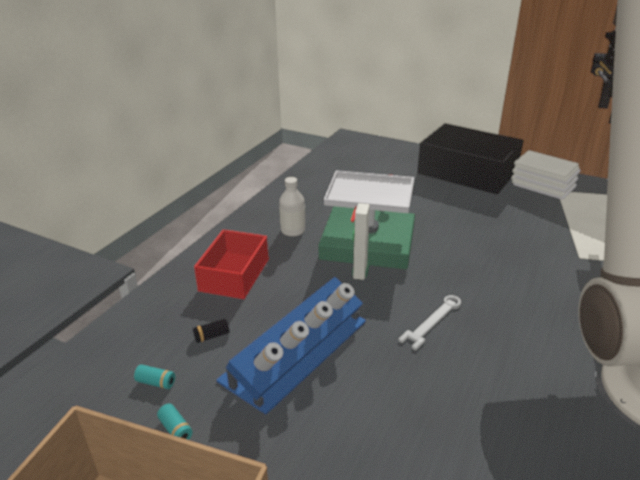

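View pics/top0.png

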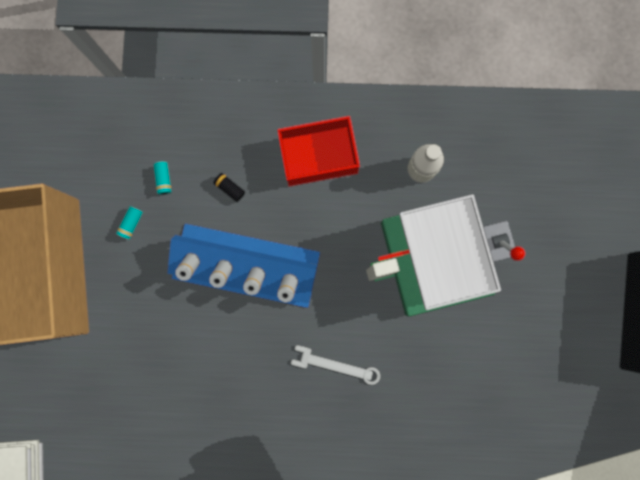

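The side view shows the rack at about (300,345), the scale at (365,235) and its column at (362,240). The top view shows four grey rack spacers at (187,267), (221,273), (255,281) and (288,288), the pan at (450,253), the pointer at (395,256) and the lever ball at (517,254).

Things that could be taken for a spacer: the turquoise parts at top (163,178) and (129,223), and the black one at (230,187). All three lie on the table. I choose the grey ones standing in the rack.

```bash
cat > h.py <<'E'
import numpy as np,cv2,pickle
def load(n): return pickle.load(open(n+".pkl","rb"))
def proj(s,P):
    P=np.atleast_2d(P);V=s["view"];c=P@V[:3,:3].T+V[:3,3]
    q=np.c_[c[:,0],-c[:,1],-c[:,2]]@s["intrinsics"].T
    return q[:,:2]/q[:,2:]
def ray(s,uv):
    d=np.linalg.inv(s["intrinsics"])@[uv[0],uv[1],1.];R=s["view"][:3,:3]
    return -R.T@s["view"][:3,3],R.T@(d*[1,-1,-1])
def onz(s,uv,z):
    o,d=ray(s,uv);return o+d*(z-o[2])/d[2]
def two(s1,a,s2,b):
    o1,d1=ray(s1,a);o2,d2=ray(s2,b)
    t=np.linalg.lstsq(np.c_[d1,-d2],o2-o1,rcond=None)[0]
    p,q=o1+t[0]*d1,o2+t[1]*d2
    return (p+q)/2,np.linalg.norm(p-q)
E
python3 - <<'E'
from h import *
t=load("top0")["image"];s=load("side0")["image"]
a=cv2.resize(t[245:285,360:410,::-1],(400,320),interpolation=cv2.INTER_CUBIC)
b=cv2.resize(s[195:285,315:420,::-1],(400,320),interpolation=cv2.INTER_CUBIC)
c=cv2.resize(t[225:315,165:325,::-1],(400,225),interpolation=cv2.INTER_CUBIC)
d=cv2.resize(s[270:400,225:370,::-1],(400,225),interpolation=cv2.INTER_CUBIC)
cv2.imwrite("pics/crop1.png",np.vstack([np.hstack([a,b]),np.hstack([c,d])]))
E
```

```text
(no output)
```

View pics/crop1.png

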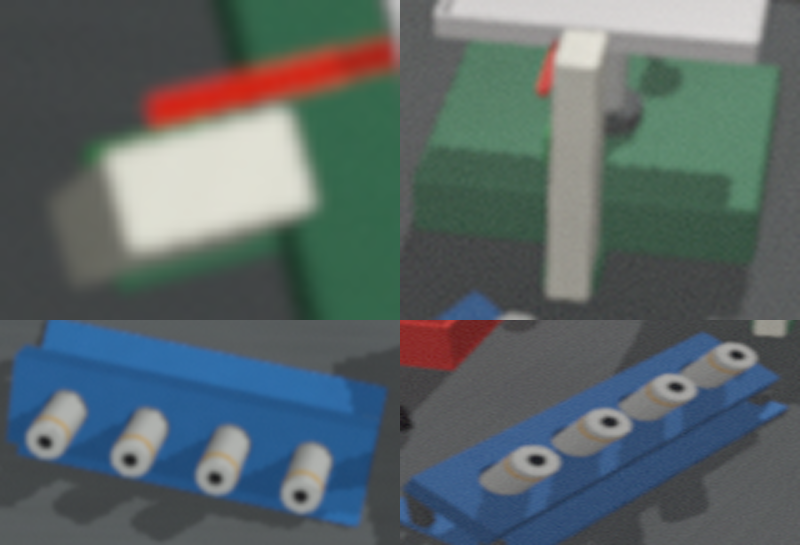

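```bash
python3 - <<'E'
from h import *
T=load("top0");S=load("side0")
def hole(img,c):
    g=img.min(2).astype(float);x,y=map(int,np.round(c));w=g[y-4:y+5,x-4:x+5]
    w=np.clip(110-w,0,None);yy,xx=np.mgrid[-4:5,-4:5];return np.array([x+(w*xx).sum()/w.sum(),y+(w*yy).sum()/w.sum()])
tc=[(182.6,273.4),(217,281),(250.6,287.8),(285,295.4)];sc=[(274.7,350.9),(301.1,328.9),(324.7,308.7),(347.2,290.2)]
P=[]
for a,b in zip(tc,sc):
    a2,b2=hole(T["image"],a),hole(S["image"],b);p,e=two(T,a2,S,b2);P.append(p);print(a2.round(1),b2.round(1),p.round(4),round(e,4))
P=np.array(P);v=P[0]-P[3];print("spacing",np.linalg.norm(v)/3,"yaw",np.degrees(np.arctan2(-v[0],v[1])),"mean",P.mean(0))
# ball
im=T["image"].astype(int);hs=lambda im:(im[...,0]>150)&(im[...,1]<70)&(im[...,2]<70)
m=hs(im);ys,xs=np.nonzero(m[230:280,505:535]);bt=(xs.mean()+505,ys.mean()+230)
im2=S["image"].astype(int);m2=hs(im2);ys,xs=np.nonzero(m2[200:240,340:385]);print("side red",list(zip(xs+340,ys+200))[:20])
print("ball",bt,onz(T,bt,.09))
# pan
g=(im.min(2)>140).astype(np.uint8);n,l,st,ce=cv2.connectedComponentsWithStats(g)
k=l[253,450];print(st[k],ce[k]);c,_=cv2.findContours((l==k).astype(np.uint8),0,2)
r=cv2.minAreaRect(c[0]);print(r);B=np.array([onz(T,q,.139) for q in cv2.boxPoints(r)]);print(B.round(4),B.mean(0))
for i in range(4):
    d=B[(i+1)%4]-B[i];print(np.linalg.norm(d),np.degrees(np.arctan2(d[1],d[0])))
print("side img rows around column");
for y in range(200,285,2): print(y,[tuple(S["image"][y,x]) for x in (352,353,354,355,356,357)])
E
```

```text
[182.5 273.4] [274.2 350.6] [0.5496 0.2919 0.0946] 0.0013
[216.5 280.6] [300.5 328.5] [0.5384 0.2309 0.0946] 0.0013
[250.6 287.9] [324.6 308.3] [0.5272 0.1699 0.0944] 0.0013
[284.7 295.1] [346.7 289.9] [0.5161 0.109  0.0942] 0.0013
spacing 0.06199050234318979 yaw -10.36662261961386 mean [0.53284956 0.2004118  0.09443743]
side red []
ball (np.float64(518.954128440367), np.float64(252.4678899082569)) [ 0.60436175 -0.30687677  0.09      ]
[ 400  194  114  116 8177] [452.12461783 251.00036688]
((461.4048767089844, 248.44390869140625), (101.20059967041016, 102.20011138916016), 75.52970886230469)
[[ 0.6632 -0.0857  0.139 ]
 [ 0.7124 -0.2557  0.139 ]
 [ 0.5449 -0.2974  0.139 ]
 [ 0.4973 -0.1305  0.139 ]] [ 0.60445849 -0.19230832  0.139     ]
0.17694549444278246 -73.85110532559364
0.17269278634673807 -166.00633152403879
0.17359920849981608 105.90637996268792
0.1718646447511958 15.099829781356007
side img rows around column
200 [(np.uint8(210), np.uint8(208), np.uint8(207)), (np.uint8(210), np.uint8(207), np.uint8(206)), (np.uint8(211), np.uint8(208), np.uint8(207)), (np.uint8(210), np.uint8(
[... 11277 characters left out ...]
, np.uint8(68), np.uint8(70)), (np.uint8(68), np.uint8(70), np.uint8(70)), (np.uint8(70), np.uint8(72), np.uint8(71)), (np.uint8(69), np.uint8(70), np.uint8(68))]
282 [(np.uint8(69), np.uint8(69), np.uint8(70)), (np.uint8(67), np.uint8(68), np.uint8(71)), (np.uint8(65), np.uint8(68), np.uint8(67)), (np.uint8(66), np.uint8(69), np.uint8(68)), (np.uint8(70), np.uint8(73), np.uint8(73)), (np.uint8(67), np.uint8(69), np.uint8(69))]
284 [(np.uint8(66), np.uint8(68), np.uint8(68)), (np.uint8(61), np.uint8(65), np.uint8(65)), (np.uint8(69), np.uint8(70), np.uint8(69)), (np.uint8(61), np.uint8(63), np.uint8(64)), (np.uint8(70), np.uint8(68), np.uint8(70)), (np.uint8(68), np.uint8(68), np.uint8(68))]
```

```bash
python3 - <<'E'
from h import *
T=load("top0");S=load("side0");im=T["image"].astype(int)
g=((im.min(2)>120)).astype(np.uint8);g=cv2.morphologyEx(g,cv2.MORPH_OPEN,np.ones((17,17),np.uint8))
n,l,st,ce=cv2.connectedComponentsWithStats(g);k=l[253,450];c,_=cv2.findContours((l==k).astype(np.uint8),0,2)
r=cv2.minAreaRect(c[0]);B=np.array([onz(T,q,.139) for q in cv2.boxPoints(r)]);C=B.mean(0);print(r,B.round(3).tolist(),C)
for i in range(2):
    d=B[i+1]-B[i];print(np.linalg.norm(d),np.degrees(np.arctan2(d[1],d[0])))
# column top
g=((im.min(2)>170)).astype(np.uint8)[250:285,362:404];ys,xs=np.nonzero(g);q=(xs.mean()+362,ys.mean()+250);K=onz(T,q,.155);print("col",q,K,np.degrees(np.arctan2(*(C-K)[:2])))
v=(K-C)[:2];yw=np.arctan2(-v[0],v[1]);print("yaw",np.degrees(yw),"dist",np.linalg.norm(v))
R=np.array([[np.cos(yw),-np.sin(yw)],[np.sin(yw),np.cos(yw)]])
O=C[:2];np.save("scale.npy",[*O,yw])
print("lock base",O+R@[0,-.125], "tip0",O+R@[-.08*np.sin(.5),-.125])
for y in (.133,.097):
  for x in (.011,.013):
    p=O+R@[x,y]
    print(x,y,[(round(z,3),proj(S,[*p,z]).round(1).tolist()[0]) for z in (.155,.11,.1,.09,.08,.07,.06,0)])
p=O+R@[.011,.133]
e=S["image"].astype(int);print([(y,[int(2*e[y,x,1]-e[y,x,0]-e[y,x,2])//2 for x in range(350,358)]) for y in range(221,247)])
E
```

```text
((451.18414306640625, 251.0804443359375), (101.91378784179688, 81.58036804199219), 75.71890258789062) [[0.664, -0.085, 0.139], [0.703, -0.221, 0.139], [0.534, -0.263, 0.139], [0.497, -0.13, 0.139]] [ 0.59945676 -0.17484919  0.139     ]
0.14111768713122416 -74.03984597758752
0.17374332015418356 -165.9705272192524
col (np.float64(385.7630662020906), np.float64(267.0801393728223)) [ 0.56715654 -0.06228448  0.155     ] 163.98927543036203
yaw 16.010724569637965 dist 0.11710729188582293
lock base [ 0.63393392 -0.29500045] tip0 [ 0.59706762 -0.30557916]
0.011 0.133 [(0.155, [354.4, 211.3]), (0.11, [353.8, 231.4]), (0.1, [353.7, 235.8]), (0.09, [353.6, 240.1]), (0.08, [353.5, 244.3]), (0.07, [353.4, 248.6]), (0.06, [353.2, 252.7]), (0, [352.6, 277.0])]
0.013 0.133 [(0.155, [353.3, 211.2]), (0.11, [352.8, 231.3]), (0.1, [352.7, 235.7]), (0.09, [352.6, 240.0]), (0.08, [352.5, 244.2]), (0.07, [352.4, 248.5]), (0.06, [352.3, 252.6]), (0, [351.6, 276.9])]
0.011 0.097 [(0.155, [357.2, 202.1]), (0.11, [356.6, 221.9]), (0.1, [356.5, 226.2]), (0.09, [356.4, 230.4]), (0.08, [356.2, 234.6]), (0.07, [35
[... 545 characters left out ...]
, 33, 25, 9, 3, 2]), (229, [35, 33, 33, 36, 23, 9, 3, 3]), (230, [33, 33, 37, 39, 28, 10, 3, 2]), (231, [33, 34, 39, 45, 30, 10, 3, 4]), (232, [34, 34, 40, 45, 28, 9, 3, 3]), (233, [35, 33, 39, 42, 26, 8, 3, 3]), (234, [33, 35, 38, 36, 21, 8, 3, 3]), (235, [34, 35, 40, 33, 21, 7, 3, 2]), (236, [35, 34, 36, 34, 18, 8, 3, 3]), (237, [34, 34, 37, 32, 17, 6, 4, 4]), (238, [30, 34, 38, 32, 14, 6, 5, 4]), (239, [27, 30, 34, 28, 15, 6, 3, 2]), (240, [23, 23, 30, 26, 14, 6, 3, 5]), (241, [22, 26, 27, 22, 9, 5, 3, 3]), (242, [25, 24, 24, 20, 8, 3, 2, 4]), (243, [23, 24, 22, 17, 9, 3, 2, 3]), (244, [24, 23, 22, 16, 8, 4, 4, 3]), (245, [23, 25, 23, 14, 6, 3, 3, 2]), (246, [24, 27, 23, 14, 6, 4, 3, 3])]
```

```bash
cat >> h.py <<'E'
def scale():
    x,y,w=np.load("scale.npy");return np.array([x,y]),np.array([[np.cos(w),-np.sin(w)],[np.sin(w),np.cos(w)]]),w
def inscale(p):
    O,R,w=scale();return np.r_[R.T@(p[:2]-O),p[2]]
def planehit(s,uv,xs):
    O,R,w=scale();o,d=ray(s,uv);n=R[:,0];t=(xs+n@O-n@o[:2])/(n@d[:2]);return inscale(o+d*t)
E
python3 - <<'E'
from h import *
T=load("top0");S=load("side0")
red=lambda im:(im[...,0].astype(int)-im[...,1]>50)
for nm,D,b in(("side",S,(195,235,340,365)),("top",T,(245,275,372,415))):
    ys,xs=np.nonzero(red(D["image"])[b[0]:b[1],b[2]:b[3]]);xs=xs+b[2];ys=ys+b[0]
    print(nm,[(y,xs[ys==y].min(),xs[ys==y].max()) for y in np.unique(ys)])
for uv in((351,219.5),(351,216),(351,220.5)):
    print(uv,[planehit(S,uv,x).round(4) for x in(.014,.018,.022)])
for z in(.11,.12,.13): print(z,inscale(onz(T,(379.5,258.5),z)),inscale(onz(T,(395,254.8),z)))
print(planehit(S,(353,233),.012))
E
```

```text
side [(np.int64(208), np.int64(355), np.int64(355)), (np.int64(209), np.int64(354), np.int64(355)), (np.int64(210), np.int64(354), np.int64(355)), (np.int64(211), np.int64(354), np.int64(355)), (np.int64(212), np.int64(353), np.int64(354)), (np.int64(213), np.int64(353), np.int64(354)), (np.int64(214), np.int64(353), np.int64(354)), (np.int64(215), np.int64(352), np.int64(354)), (np.int64(216), np.int64(352), np.int64(354)), (np.int64(217), np.int64(352), np.int64(354)), (np.int64(218), np.int64(351), np.int64(354)), (np.int64(219), np.int64(351), np.int64(354)), (np.int64(220), np.int64(351), np.int64(353)), (np.int64(221), np.int64(352), np.int64(352))]
top [(np.int64(250), np.int64(405), np.int64(408)), (np.int64(251), np.int64(400), np.int64(409)), (np.int64(252), np.int64(396), np.int64(409)), (np.int64(253), np.int64(391), np.int64(408)), (np.int64(254), np.int64(386), np.int64(404)), (np.int64(255), np.int64(382), np.int64(401)), (np.int64(256), np.int64(379), np.int64(398)), (np.int64(257), np.int64(378), np.int64(393)), (np.int64(258), np.int64(378), np.int64(390)), (np.int64(259), np.int64(378), np.int64(385)), (np.int64(260), np.int64(379), np.int64(381))]
(351, 219.5) [array([0.014 , 0.1535, 0.1488]), array([0.018 , 0.1265, 0.1323]), array([0.022 , 0.0995, 0.1158])]
(351, 216) [array([0.014 , 0.1545, 0.157 ]), array([0.018 , 0.1276, 0.1407]), array([0.022 , 0.1006, 0.1245])]
(351, 220.5) [array([0.014 , 0.1532, 0.1464]), array([0.018 , 0.1262, 0.1299]), array([0.022 , 0.0992, 0.1133])]
0.11 [0.01894023 0.11838651 0.11      ] [0.01845082 0.090369   0.11      ]
0.12 [0.0183975  0.11952472 0.12      ] [0.01791301 0.09178878 0.12      ]
0.13 [0.01785477 0.12066293 0.13      ] [0.0173752  0.09320856 0.13      ]
[0.012      0.13658659 0.10851722]
```

Pointer is at z≈0.130 empty and the band at z≈0.106, so about two spacers look likely. I'll take pocket 4 first.

```bash
cat >> h.py <<'E'
from scipy.spatial.transform import Rotation as Ro
def plan(target,yaw=None,start=None):
    """yaw: world angle (deg) of tool y. prints rows to reach target TCP; turn is spread over the first rows"""
    from cell import bot
    st=bot.sense();p=st["eef_pos"];R=Ro.from_rotvec(st["orientation"]).as_matrix()
    y0=np.degrees(np.arctan2(R[1,1],R[0,1]));t=0
    if yaw is not None:
        t=(y0-yaw+90)%180-90
    d=np.asarray(target)-p
    n=max(1,int(np.ceil(max(np.linalg.norm(d)/.047,abs(t)/8.5))))
    rows=[]
    for i in range(n):
        q=R@Ro.from_rotvec([0,0,np.radians(t*i/n)]).as_matrix()
        rows.append([*np.round(q.T@d*1000/n,1),round(t/n,2)])
    print("TCP",p.round(4),"yaw",round(y0,1),"t",round(st["time_s"],2),"tilt",np.degrees(np.arccos(-R[2,2])).round(2),"grip",round(st["grip_width"],4),round(st["grasp_force"],1),"F",st["contact_force"].round(1))
    print(n,[float(v) for v in rows[0]],"..." ,[[float(v) for v in r] for r in rows] if abs(t)>.3 else "")
E
python3 - <<'E'
from h import *
u=np.array([-.428,.078,.900]);g=np.array([.5161,.109,.0942])-.018*u
print(g);plan([*g[:2],.245],79.6)
E
```

```text
[0.523804 0.107596 0.078   ]
TCP [ 0.1987 -0.592   0.2436] yaw 108.5 t 0.1 tilt 0.12 grip 0.0872 0.0 F [-0.6  0.1  0.4]
17 [-31.2, 32.9, -0.0, 1.7] ... [[-31.2, 32.9, -0.0, 1.7], [-30.2, 33.9, -0.0, 1.7], [-29.2, 34.7, -0.0, 1.7], [-28.2, 35.6, -0.0, 1.7], [-27.1, 36.4, -0.0, 1.7], [-26.0, 37.2, -0.0, 1.7], [-24.9, 38.0, -0.0, 1.7], [-23.7, 38.7, -0.0, 1.7], [-22.6, 39.4, -0.0, 1.7], [-21.4, 40.0, -0.0, 1.7], [-20.2, 40.6, -0.0, 1.7], [-19.0, 41.2, -0.0, 1.7], [-17.8, 41.8, -0.0, 1.7], [-16.5, 42.3, -0.0, 1.7], [-15.2, 42.7, -0.0, 1.7], [-14.0, 43.2, -0.0, 1.7], [-12.7, 43.6, -0.0, 1.7]]
```

Emit:
step_arm(moves=[-31,33,0,1.7,-30,34,0,1.7,-29,35,0,1.7,-28,36,0,1.7,-27,36,0,1.7,-26,37,0,1.7,-25,38,0,1.7,-24,39,0,1.7], claw=57, squeeze=12)

```text
time_s: 0.9
eef_pos: [0.3512, -0.261, 0.2444]
orientation: [0.133, -3.139, -0.0]
contact_force: [1.2, -0.3, -0.3]
grip_width: 0.0502
grasp_force: 0.0
```

Emit:
step_arm(moves=[-22,39,0,1.7,-21,40,0,1.7,-20,41,0,1.7,-19,41,0,1.7,-18,42,0,1.7,-17,42,0,1.7,-15,43,0,1.7,-14,43,0,1.7])

```text
time_s: 1.7
eef_pos: [0.5034, 0.0682, 0.2443]
orientation: [-0.238, -3.132, 0.0]
contact_force: [0.1, -0.8, -0.4]
grip_width: 0.0493
grasp_force: 0.0
```

```bash
python3 - <<'E'
from h import *
plan([.5238,.1076,.12],79.6)
E
```

```text
TCP [0.5034 0.0682 0.2443] yaw 81.3 t 1.7 tilt 0.03 grip 0.0493 0.0 F [ 0.1 -0.8 -0.4]
3 [-4.8, 14.0, 41.4, 0.57] ... [[-4.8, 14.0, 41.4, 0.57], [-4.6, 14.1, 41.4, 0.57], [-4.5, 14.1, 41.4, 0.57]]
```

Emit:
step_arm(moves=[-5,14,41,0.6,-5,14,41,0.6,-4,14,41,0.5,0,0,0,0,0,0,0,0])

```text
time_s: 2.2
eef_pos: [0.5236, 0.1053, 0.1212]
orientation: [-0.282, -3.127, 0.003]
contact_force: [-0.4, 0.4, 0.3]
grip_width: 0.05
grasp_force: 0.0
```

```bash
python3 - <<'E'
from h import *
from cell import bot
plan([.5238,.1076,.081],79.6)
T=bot.snapshot("top")["image"];S=bot.snapshot("side")["image"]
a=cv2.resize(T[240:340,230:350,::-1],(480,400));b=cv2.resize(S[250:350,290:410,::-1],(480,400))[:, :320]
cv2.imwrite("pics/near.png",np.hstack([a,b]))
E
```

```text
TCP [0.5236 0.1053 0.1212] yaw 79.7 t 2.2 tilt 0.13 grip 0.05 0.0 F [-0.4  0.4  0.3]
1 [0.2, 2.3, 40.2, 0.11] ...
```

View pics/near.png

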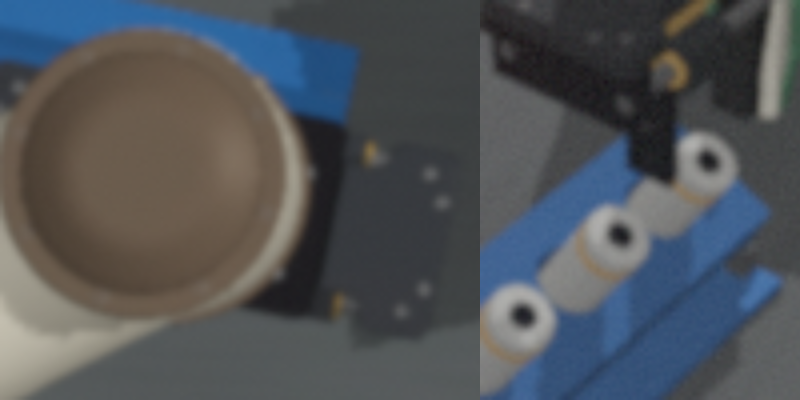

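The side crop, with crop pixels mapping to side pixels near (347,290), shows the near finger at (652,130) descending between spacers 2 and 3 and clear of both. The grey hollow-topped spacer at (708,160) is the right target.

Emit:
step_arm(moves=[0,2,20,0,0,0,20,0,0,0,0,0])

```text
time_s: 2.6
eef_pos: [0.5235, 0.1067, 0.0817]
orientation: [-0.285, -3.128, 0.0]
contact_force: [-0.9, -0.1, -0.5]
grip_width: 0.0498
grasp_force: 0.0
```

Emit:
step_arm(moves=[0,0,0,0,0,0,0,0,0,0,0,0,0,0,0,0], claw=0)

```text
time_s: 3.0
eef_pos: [0.5246, 0.1075, 0.0826]
orientation: [0.283, 3.127, 0.001]
contact_force: [-0.8, -0.8, 4.0]
grip_width: 0.0273
grasp_force: 11.9
```

Emit:
step_arm(moves=[3,0,-6,0,3,0,-6,0,3,0,-6,0,2,0,-5,0,0,0,-30,0,0,0,-45,0,0,0,-45,0])

```text
time_s: 3.7
eef_pos: [0.5123, 0.1092, 0.2256]
orientation: [-0.283, -3.127, 0.002]
contact_force: [1.1, 1.4, -2.3]
grip_width: 0.0279
grasp_force: 12.0
```

```bash
python3 - <<'E'
from h import *
from cell import bot
O,R,w=scale()
print("yaw",np.degrees(w))
p=O+R@[.0,.0];
plan([*(O+R@[-.0,.028]),.235],106)
S=bot.snapshot("side");cv2.imwrite("pics/held.png",cv2.resize(S["image"][130:330,260:460,::-1],(500,500)))
E
```

```text
yaw 16.010724569637965
TCP [0.5123 0.1092 0.2256] yaw 79.7 t 3.7 tilt 0.13 grip 0.0279 12.0 F [ 1.1  1.4 -2.3]
6 [-20.7, -39.8, -1.6, -4.39] ... [[-20.7, -39.8, -1.6, -4.39], [-17.6, -41.3, -1.6, -4.39], [-14.4, -42.5, -1.6, -4.39], [-11.1, -43.5, -1.6, -4.39], [-7.7, -44.2, -1.6, -4.39], [-4.3, -44.6, -1.6, -4.39]]
```

View pics/held.png

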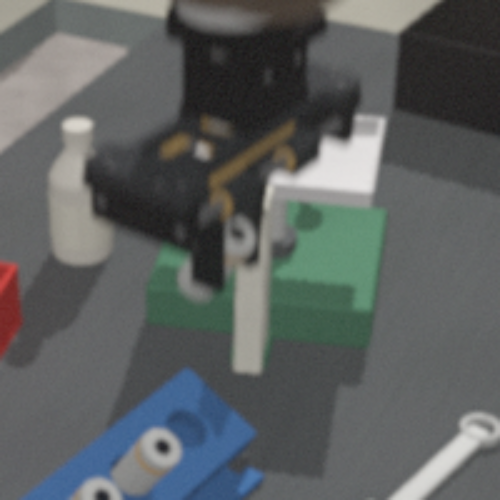

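The side crop shows the spacer held at about (215,265), still leaning, and pocket 4 empty at (185,425). Next stop is over the pan.

Emit:
step_arm(moves=[-21,-40,-2,-4.4,-18,-41,-2,-4.4,-14,-43,-2,-4.4,-11,-44,-2,-4.4,-8,-44,-1,-4.4,-4,-45,-1,-4.4,0,0,0,0])

```text
time_s: 4.45
eef_pos: [0.5934, -0.1534, 0.2337]
orientation: [0.432, -3.111, 0.001]
contact_force: [-0.0, 0.8, -3.2]
grip_width: 0.0275
grasp_force: 12.0
```

```bash
python3 - <<'E'
from h import *
O,R,w=scale()
plan([*(O+R@[0,.028]),.182],106)
E
```

```text
TCP [ 0.5934 -0.1534  0.2337] yaw 105.8 t 4.45 tilt 0.06 grip 0.0275 12.0 F [-0.   0.8 -3.2]
2 [0.0, 2.9, 25.9, -0.1] ...
```

Emit:
step_arm(moves=[0,3,26,0,0,3,26,0,0,0,0,0,0,0,4,0,0,0,4,0,0,0,4,0,0,0,4,0,0,0,0,0])

```text
time_s: 5.25
eef_pos: [0.5917, -0.1432, 0.1667]
orientation: [-0.439, 3.11, -0.0]
contact_force: [1.7, -0.6, -1.2]
grip_width: 0.0277
grasp_force: 12.0
```

Emit:
step_arm(moves=[0,0,5,0,-4,0,1,0,-4,0,1,0,-4,0,0,0,-4,0,0,0,-4,0,0,0,0,0,0,0], squeeze=5)

```text
time_s: 5.95
eef_pos: [0.6115, -0.1375, 0.1596]
orientation: [-0.439, 3.11, -0.0]
contact_force: [1.4, -0.4, -0.7]
grip_width: 0.0276
grasp_force: 5.0
```

```bash
python3 - <<'E'
from h import *
from cell import bot
print(inscale(bot.sense()["eef_pos"]),bot.sense()["contact_force"])
S=bot.snapshot("side");cv2.imwrite("pics/press.png",cv2.resize(S["image"][130:260,300:460,::-1],(640,520)))
E
```

```text
[0.0218914  0.03262577 0.15959491] [ 1.40342255 -0.41796522 -0.69324971]
```

View pics/press.png

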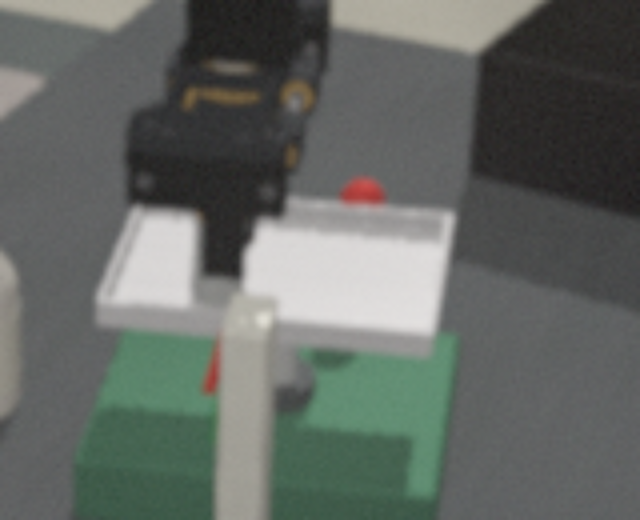

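The side crop shows the finger at (225,245) and the spacer base at (215,290) nearly beneath it. It is more upright now, so I'll release.

Emit:
step_arm(moves=[0,0,0,0,0,0,0,0,0,0,0,0,0,0,-5,0,0,0,-20,0,0,0,-45,0,0,0,-30,0,0,0,0,0], claw=57)

```text
time_s: 6.8
eef_pos: [0.613, -0.1382, 0.2661]
orientation: [-0.438, 3.099, -0.005]
contact_force: [-0.1, -0.1, -0.7]
grip_width: 0.0492
grasp_force: 0.0
```

```bash
python3 - <<'E'
from h import *
from cell import bot
u=np.array([-.428,.078,.900]);g=np.array([.5272,.1699,.0944])-.018*u
plan([*g[:2],.19],79.6)
S=bot.snapshot("side");pickle.dump(S,open("side1.pkl","wb"));cv2.imwrite("pics/rel.png",cv2.resize(S["image"][160:260,300:430,::-1],(780,600)))
E
```

```text
TCP [ 0.613  -0.1382  0.2661] yaw 106.1 t 6.8 tilt 0.68 grip 0.0492 0.0 F [-0.1 -0.1 -0.7]
7 [-1.3, 45.2, 10.7, 3.78] ... [[-1.3, 45.2, 10.7, 3.78], [1.7, 45.2, 10.7, 3.78], [4.7, 45.0, 10.7, 3.78], [7.6, 44.6, 10.7, 3.78], [10.6, 44.0, 10.7, 3.78], [13.4, 43.2, 10.7, 3.78], [16.3, 42.2, 10.7, 3.78]]
```

View pics/rel.png

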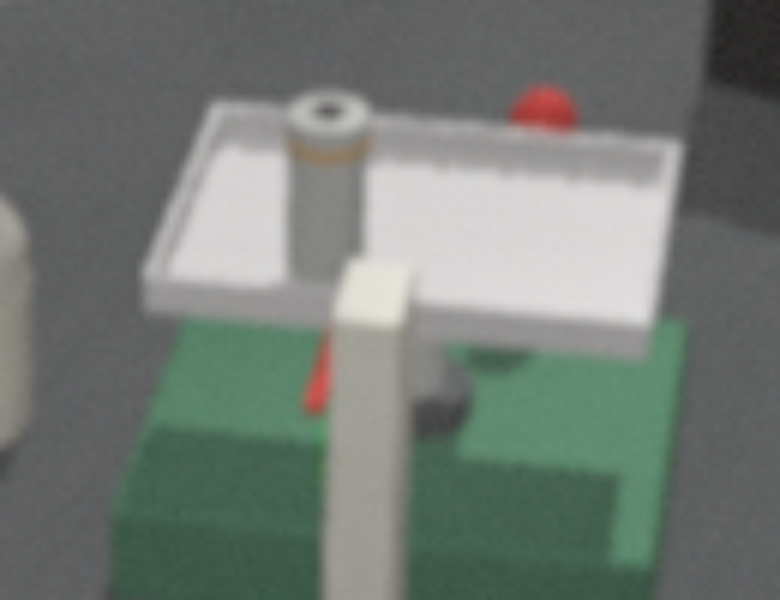

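The side crop shows the spacer standing upright in the pan at (325,200). The pointer tip is at (315,405), and a bright green sliver of the band shows at about (326,450), roughly one more spacer below it. I'll fetch the next one.

Emit:
step_arm(moves=[-1,45,11,3.8,2,45,11,3.8,5,45,11,3.8,8,45,11,3.8,11,44,11,3.8,13,43,10,3.8,16,42,10,3.7,0,0,0,0])

```text
time_s: 7.65
eef_pos: [0.5286, 0.172, 0.1822]
orientation: [-0.279, -3.125, 0.003]
contact_force: [-0.4, -0.6, 0.6]
grip_width: 0.0497
grasp_force: 0.0
```

```bash
python3 - <<'E'
from h import *
plan([.5349,.1685,.081],79.6)
E
```

```text
TCP [0.5286 0.172  0.1822] yaw 79.8 t 7.65 tilt 0.23 grip 0.0497 0.0 F [-0.4 -0.6  0.6]
3 [-2.4, -0.7, 33.7, 0.07] ...
```

Emit:
step_arm(moves=[-7,-2,30,0,0,0,30,0,0,0,0,0,0,0,0,0])

```text
time_s: 8.05
eef_pos: [0.5375, 0.1646, 0.1244]
orientation: [-0.286, -3.128, 0.002]
contact_force: [0.8, 0.5, 0.3]
grip_width: 0.0499
grasp_force: 0.0
```

```bash
python3 - <<'E'
from h import *
plan([.5349,.1685,.081],79.6)
E
```

```text
TCP [0.5375 0.1646 0.1244] yaw 79.6 t 8.05 tilt 0.1 grip 0.0499 0.0 F [0.8 0.5 0.3]
1 [3.2, 3.5, 43.4, -0.04] ...
```

Emit:
step_arm(moves=[3,3,22,0,0,0,21,0,0,0,0,0,0,0,0,0], squeeze=12)

```text
time_s: 8.45
eef_pos: [0.5361, 0.1688, 0.0831]
orientation: [0.285, 3.127, 0.001]
contact_force: [0.0, -0.3, 0.3]
grip_width: 0.0497
grasp_force: 0.0
```

Emit:
step_arm(moves=[0,0,0,0,0,0,0,0,0,0,0,0,0,0,0,0], claw=0)

```text
time_s: 8.85
eef_pos: [0.5353, 0.1686, 0.0822]
orientation: [0.286, 3.128, 0.0]
contact_force: [-0.5, -0.3, 2.1]
grip_width: 0.0276
grasp_force: 12.0
```

Emit:
step_arm(moves=[3,0,-6,0,3,0,-6,0,3,0,-6,0,2,0,-5,0,0,0,-30,0,0,0,-45,0,0,0,-50,0,0,0,0,0])

```text
time_s: 9.65
eef_pos: [0.5279, 0.1724, 0.238]
orientation: [0.282, 3.114, 0.013]
contact_force: [0.8, 1.0, -2.9]
grip_width: 0.0274
grasp_force: 12.0
```

```bash
python3 - <<'E'
from h import *
O,R,w=scale()
plan([*(O+R@[0,-.03]),.245],106)
E
```

```text
TCP [0.5279 0.1724 0.238 ] yaw 79.7 t 9.65 tilt 0.96 grip 0.0274 12.0 F [ 0.8  1.  -2.9]
9 [-16.2, -39.5, -0.9, -2.93] ... [[-16.2, -39.5, -0.9, -2.93], [-14.2, -40.3, -0.9, -2.93], [-12.1, -41.0, -0.9, -2.93], [-10.0, -41.5, -0.9, -2.93], [-7.9, -42.0, -0.9, -2.93], [-5.7, -42.3, -0.9, -2.93], [-3.6, -42.6, -0.9, -2.93], [-1.4, -42.7, -0.9, -2.93], [0.8, -42.7, -0.9, -2.93]]
```

Emit:
step_arm(moves=[-16,-39,-4,-2.9,-14,-40,-4,-2.9,-12,-41,-4,-2.9,-10,-42,-4,-2.9,-8,-42,-4,-2.9,-6,-42,-2,-2.9,-4,-43,0,-2.9,-1,-43,0,-2.9])

```text
time_s: 10.45
eef_pos: [0.5939, -0.1653, 0.2512]
orientation: [0.352, -3.121, -0.001]
contact_force: [1.5, 1.1, -1.5]
grip_width: 0.0274
grasp_force: 12.0
```

Emit:
step_arm(moves=[1,-43,0,-3,0,0,0,0,0,0,0,0])

```text
time_s: 10.75
eef_pos: [0.602, -0.2068, 0.2504]
orientation: [0.426, -3.111, -0.002]
contact_force: [-0.2, -0.5, -1.7]
grip_width: 0.0277
grasp_force: 12.0
```

```bash
python3 - <<'E'
from h import *
O,R,w=scale()
plan([*(O+R@[0,-.03]),.17],106)
E
```

```text
TCP [ 0.602  -0.2068  0.2504] yaw 105.6 t 10.75 tilt 0.13 grip 0.0277 12.0 F [-0.2 -0.5 -1.7]
2 [-3.2, 0.7, 40.2, -0.2] ... [[-3.2, 0.7, 40.2, -0.2], [-3.2, 0.7, 40.2, -0.2]]
```

Emit:
step_arm(moves=[-3,-2,40,0,-3,-2,40,0,0,0,5,0,0,0,5,0,0,0,5,0,0,0,5,0,0,0,4,0,0,0,0,0])

```text
time_s: 11.55
eef_pos: [0.6102, -0.2082, 0.1482]
orientation: [-0.431, 3.11, -0.001]
contact_force: [0.3, 1.1, -0.8]
grip_width: 0.0274
grasp_force: 12.0
```

Emit:
step_arm(moves=[-4,0,1,0,-4,0,1,0,-4,0,0,0,-4,0,0,0,-4,0,0,0,0,0,0,0], squeeze=5)

```text
time_s: 12.15
eef_pos: [0.6297, -0.2027, 0.1455]
orientation: [-0.431, 3.111, -0.0]
contact_force: [0.4, -0.6, 0.4]
grip_width: 0.0277
grasp_force: 5.0
```

Emit:
step_arm(moves=[0,0,0,0,0,0,0,0,0,0,0,0,0,0,-5,0,0,0,-20,0,0,0,-45,0,0,0,-40,0,0,0,0,0], claw=50)

```text
time_s: 12.95
eef_pos: [0.6318, -0.2039, 0.264]
orientation: [-0.43, 3.098, -0.009]
contact_force: [0.7, 0.8, 1.0]
grip_width: 0.0437
grasp_force: 0.0
```

Emit:
step_arm(moves=[0,0,-20,0,0,0,0,0,0,0,0,0,0,0,0,0])

```text
time_s: 13.35
eef_pos: [0.6283, -0.2027, 0.2742]
orientation: [0.43, -3.11, -0.001]
contact_force: [-0.2, 0.6, 0.4]
grip_width: 0.0436
grasp_force: 0.0
```

```bash
python3 - <<'E'
from h import *
from cell import bot
plan([.6,-.2,.25],106)
S=bot.snapshot("side");pickle.dump(S,open("side2.pkl","wb"))
T=bot.snapshot("top");pickle.dump(T,open("top2.pkl","wb"))
a=cv2.resize(S["image"][160:260,300:420,::-1],(600,500));b=cv2.resize(T["image"][230:300,365:405,::-1],(200,350));b=np.vstack([b,np.zeros((150,200,3),np.uint8)])
cv2.imwrite("pics/rel2.png",np.hstack([a,b]))
e=S["image"].astype(int)
for y in range(222,246): print(y,[int(e[y,x,0]-e[y,x,1]) for x in range(347,357)],[int(2*e[y,x,1]-e[y,x,0]-e[y,x,2])//2 for x in range(347,357)])
E
```

```text
TCP [ 0.6283 -0.2027  0.2742] yaw 105.7 t 13.35 tilt 0.12 grip 0.0436 0.0 F [-0.2  0.6  0.4]
1 [26.5, 10.2, 24.3, -0.25] ... 
222 [-39, -38, -38, -41, -38, -29, -6, 20, 16, 5] [31, 31, 30, 32, 30, 25, 12, -4, -4, 1]
223 [-40, -41, -44, -41, -42, -31, 5, 32, 15, 5] [32, 33, 35, 32, 34, 28, 8, -11, -4, 2]
224 [-40, -39, -43, -42, -40, -21, 25, 43, 19, 4] [31, 31, 34, 32, 32, 22, -4, -18, -6, 2]
225 [-42, -42, -41, -43, -38, -8, 45, 56, 24, 6] [34, 33, 32, 34, 31, 15, -15, -25, -8, 1]
226 [-41, -39, -41, -41, -35, 6, 58, 64, 28, 5] [33, 31, 33, 33, 30, 6, -22, -29, -10, 2]
227 [-37, -38, -40, -39, -24, 25, 66, 53, 19, 3] [30, 30, 31, 31, 25, -4, -27, -21, -4, 3]
228 [-30, -31, -35, -31, -4, 53, 73, 38, 8, 3] [24, 25, 28, 26, 12, -19, -29, -11, 2, 2]
229 [-27, -32, -33, -21, 29, 81, 75, 30, 1, -1] [22, 26, 26, 19, -7, -36, -29, -6, 5, 5]
230 [-30, -30, -30, -2, 56, 88, 58, 13, -4, -1] [25, 24, 24, 8, -21, -36, -16, 5, 9, 5]
231 [-29, -31, -26, 20, 78, 85, 39, -4, -8, 2] [24, 25, 21, -3, -33, -33, -4, 15, 11, 2]
232 [-29, -33, -17, 37, 91, 82, 25, -16, -8, 1] [23, 25, 17, -10, -41, -29, 7
[... 471 characters left out ...]
-29, -28, -32, -40, -33, -15, -2, 1] [24, 24, 23, 21, 26, 35, 30, 16, 7, 4]
239 [-30, -28, -31, -31, -32, -36, -30, -12, 0, 3] [24, 23, 24, 25, 27, 30, 28, 15, 5, 2]
240 [-30, -29, -29, -29, -30, -37, -29, -11, -1, 1] [25, 23, 24, 23, 24, 32, 27, 13, 6, 5]
241 [-32, -29, -28, -29, -30, -31, -24, -8, -1, 2] [25, 24, 23, 22, 24, 25, 21, 10, 6, 3]
242 [-31, -30, -30, -30, -31, -29, -21, -5, 1, 3] [25, 24, 25, 24, 25, 24, 19, 7, 3, 2]
243 [-29, -29, -30, -30, -30, -31, -19, -7, 1, 2] [23, 23, 25, 24, 24, 25, 17, 10, 4, 3]
244 [-29, -30, -27, -30, -30, -28, -17, -8, 0, 2] [24, 24, 22, 23, 24, 24, 16, 10, 5, 3]
245 [-29, -29, -27, -29, -30, -32, -18, -5, 1, 2] [23, 24, 22, 24, 24, 25, 16, 8, 4, 3]
```

View pics/rel2.png

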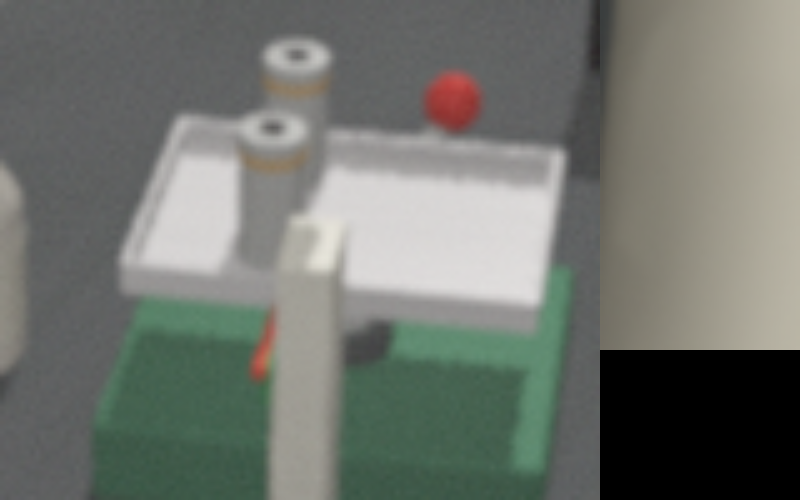

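The side crop shows two spacers standing at (270,190) and (297,85), the ball at (453,102), and the pointer tip at (260,372). Correcting for depth, the pointer centre is about 2 mm below the middle of the band, so it is inside. Next is the lock lever, with the tool turned 90° so the body clears the spacers.

```bash
python3 - <<'E'
from h import *
from cell import bot
S=load("side2");T0=load("top0")
im=S["image"].astype(int);m=(im[...,0]-im[...,1]>70);ys,xs=np.nonzero(m[165:195,378:405]);b=(xs.mean()+378,ys.mean()+165)
p,e=two(T0,(518.5,253),S,b);print("ball",b,p,e,inscale(p))
print(bot.sense()["joint_positions"].round(2))
O,R,w=scale()
plan([*(O+R@[-.085,-.130]),.27],16)
E
```

```text
ball (np.float64(390.0897435897436), np.float64(179.43589743589743)) [ 0.6023789  -0.30408278  0.09626212] 0.0008125995226699988 [-0.03283606 -0.12502661  0.09626212]
[-0.07  0.43  0.15 -0.   -1.3  -1.23]
TCP [ 0.6284 -0.2028  0.2742] yaw 105.8 t 13.45 tilt 0.13 grip 0.0438 0.0 F [-0.5 -0.1  0.3]
11 [9.5, -8.7, 0.4, 8.16] ... [[9.5, -8.7, 0.4, 8.16], [8.2, -10.0, 0.4, 8.16], [6.7, -11.0, 0.4, 8.16], [5.1, -11.9, 0.4, 8.16], [3.3, -12.5, 0.4, 8.16], [1.5, -12.8, 0.4, 8.16], [-0.3, -12.9, 0.4, 8.16], [-2.1, -12.7, 0.4, 8.16], [-3.9, -12.3, 0.4, 8.16], [-5.6, -11.6, 0.4, 8.16], [-7.2, -10.7, 0.4, 8.16]]
```

Emit:
step_arm(moves=[10,-9,0,8.2,8,-10,0,8.2,7,-11,0,8.2,5,-12,0,8.2,3,-12,0,8.2,1,-13,0,8.2,0,-13,0,8.2,-2,-13,0,8.2], claw=0)

```text
time_s: 14.25
eef_pos: [0.5735, -0.2914, 0.2747]
orientation: [-1.332, -2.844, 0.0]
contact_force: [0.6, -0.5, 0.1]
grip_width: 0.0008
grasp_force: 0.0
```

Emit:
step_arm(moves=[-4,-12,0,8.2,-6,-12,0,8.2,-7,-11,0,8.1,0,0,0,0,0,0,0,0])

```text
time_s: 14.75
eef_pos: [0.5531, -0.324, 0.275]
orientation: [-1.895, -2.505, 0.0]
contact_force: [-0.0, 0.3, 0.5]
grip_width: 0.0005
grasp_force: 0.0
```

```bash
python3 - <<'E'
from h import *
from cell import bot
O,R,w=scale();print(inscale(bot.sense()["eef_pos"]),bot.sense()["joint_positions"].round(2))
plan([*(O+R@[-.085,-.130]),.098],16)
E
```

```text
[-0.08573456 -0.13059072  0.27499801] [-0.28  0.4   0.1  -0.   -1.28 -2.59]
TCP [ 0.5531 -0.324   0.275 ] yaw 15.8 t 14.75 tilt 0.05 grip 0.0005 0.0 F [-0.   0.3  0.5]
4 [0.1, 0.2, 44.2, -0.05] ...
```

Emit:
step_arm(moves=[0,0,44,0,0,0,44,0,0,0,44,0,0,0,43,0,0,0,0,0,0,10,0,0,0,10,0,0,0,10,0,0])

```text
time_s: 15.55
eef_pos: [0.5848, -0.3161, 0.1038]
orientation: [1.893, 2.5, 0.003]
contact_force: [-0.4, -0.1, 1.0]
grip_width: 0.0004
grasp_force: 0.9
```

Emit:
step_arm(moves=[0,10,0,0,0,10,0,0,0,10,0,0,0,10,0,0,0,10,0,0,0,10,0,0,0,0,0,0])

```text
time_s: 16.25
eef_pos: [0.6411, -0.2992, 0.0998]
orientation: [1.897, 2.504, 0.0]
contact_force: [0.3, -0.6, 0.2]
grip_width: 0.0008
grasp_force: 0.0
```

```bash
python3 - <<'E'
from h import *
from cell import bot
s=bot.sense();print(inscale(s["eef_pos"]),s["contact_force"])
S=bot.snapshot("side");im=S["image"].astype(int);m=(im[...,0]-im[...,1]>70);m[:150]=0;ys,xs=np.nonzero(m[:,330:420]);xs=xs+330
O,R,w=scale()
k=ys<200;print("ball px",xs[k].mean() if k.any() else None,ys[k].mean() if k.any() else None,k.sum())
for a in(-.5,0,.3,.4,.45,.5):print(a,proj(S,[*(O+R@[.08*np.sin(a),-.125]),.022+.08*np.cos(a)]).round(1))
E
```

```text
[ 0.00577197 -0.13103154  0.09982845] [ 0.27651214 -0.57869677  0.20593881]
ball px 366.95 177.15 20
-0.5 [[392.2 181.2]]
0 [[375.8 176. ]]
0.3 [[365.5 176.6]]
0.4 [[362.3 177.4]]
0.45 [[360.7 177.9]]
0.5 [[359.2 178.4]]
```

Emit:
step_arm(moves=[0,4,0,0,0,4,0,0,0,3,0,0,0,0,0,0])

```text
time_s: 16.7
eef_pos: [0.6504, -0.2968, 0.1003]
orientation: [-1.898, -2.503, 0.0]
contact_force: [-0.7, -1.1, -0.4]
grip_width: 0.0004
grasp_force: 0.4
```

```bash
python3 - <<'E'
from h import *
from cell import bot
s=bot.sense();print(inscale(s["eef_pos"]),s["contact_force"])
S=bot.snapshot("side");im=S["image"].astype(int);m=(im[...,0]-im[...,1]>70);ys,xs=np.nonzero(m[155:200,330:420]);print(xs.mean()+330,ys.mean()+155,xs.min()+330,xs.max()+330,len(xs))
E
```

```text
[ 0.01529165 -0.13124552  0.10029129] [-0.73326498 -1.12842558 -0.42332461]<stdin>:4: RuntimeWarning: Mean of empty slice.
  ret = ret.dtype.type(ret / rcount)
Traceback (most recent call last):
ValueError: zero-size array to reduction operation minimum which has no identity
```

Emit:
step_arm(moves=[0,3,0,0,0,3,0,0,0,2,0,0,0,0,0,0])

```text
time_s: 17.15
eef_pos: [0.6512, -0.2965, 0.1003]
orientation: [-1.892, -2.491, 0.015]
contact_force: [-15.5, -4.0, 5.9]
grip_width: 0.0007
grasp_force: 7.7
```

Force of 15 N means the hard stop has been reached. I'll back off and lift clear.

Emit:
step_arm(moves=[0,-25,0,0,0,-15,0,0,0,0,-40,0,0,0,-50,0,0,0,-50,0,0,-45,0,0,0,-45,0,0,0,0,0,0])

```text
time_s: 17.95
eef_pos: [0.5289, -0.3305, 0.2422]
orientation: [1.902, 2.5, 0.001]
contact_force: [0.5, 0.0, 0.5]
grip_width: 0.0005
grasp_force: 0.0
```

Emit:
step_arm(moves=[0,-50,0,0,0,-50,0,0,0,-40,0,0,0,0,0,0,0,0,0,0,0,0,0,0,0,0,0,0])

```text
time_s: 18.65
eef_pos: [0.3994, -0.3674, 0.2404]
orientation: [1.897, 2.504, 0.0]
contact_force: [0.0, 0.6, 0.6]
grip_width: 0.0009
grasp_force: 0.0
```

```bash
python3 - <<'E'
from h import *
from cell import bot
T=bot.snapshot("top");S=bot.snapshot("side");O,R,w=scale()
im=T["image"].astype(int);m=(im[...,0]-im[...,1]>90);m[:200]=0;m[:,:480]=0;m[300:]=0;ys,xs=np.nonzero(m)
print("ball",xs.mean(),ys.mean(),len(xs))
for a in(-.5,.3,.4,.45,.5):print(a,proj(T,[*(O+R@[.08*np.sin(a),-.125]),.022+.08*np.cos(a)]).round(1))
a=cv2.resize(T["image"][190:320,340:540,::-1],(500,325));b=cv2.resize(S["image"][160:260,320:412,::-1],(300,325))
cv2.imwrite("pics/end.png",np.hstack([a,b]))
E
```

```text
ball 506.1029411764706 215.49264705882354 136
-0.5 [[518.7 256.4]]
0.3 [[509.9 222.6]]
0.4 [[508.3 218.8]]
0.45 [[507.4 217. ]]
0.5 [[506.5 215.2]]
```

View pics/end.png

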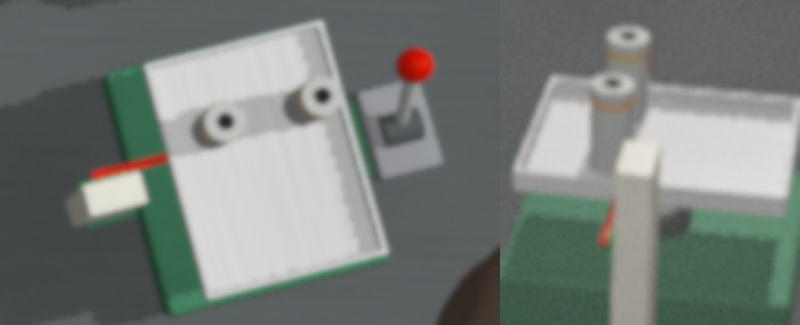

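The top crop shows the lever ball at (415,65), at its far stop, and both spacers standing in the pan at (222,122) and (318,97). The pointer is unchanged and the arm is clear, so I'm handing in.

```bash
python3 -c "
from cell import bot
print(bot.hand_in())"
```

```text
the job is handed in; nothing more can be done
None
```

I handed the job in with two spacers standing in the pan, the pointer inside the green band by my camera measurement (about 2 mm below its middle), the lock lever against its far stop and the hand clear; the hand-in gave no verdict.

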